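# Scan the label of a tilted engine control unit

## Robot

A 6-joint arm with a two-finger parallel gripper is mounted at the origin on the work surface. World frame = base frame: x ahead of the robot, y to its left, z up, the work surface at z = 0. Lengths are in m, angles in rad, forces in N, time in s.
With the tool pointing down it reaches from about 0.35 to 0.775 m from the base axis. Payload 5.5 kg.
Tool frame: the origin (TCP) lies on the centre line of the jaws, within the pads' length; the fingertips stand 11 mm ahead of it and the grasp point (between the pads) lies 8 mm behind it; z points along the fingers, y is the line along which they close (so a half turn about z gives the same grasp; the last joint's range is limited). The gripper opens to 85 mm and grips with 20 to 120 N. Pads are 22 mm wide; open, the fingers measure 114 mm over their backs; the gripper's body (76 mm by 85 mm) begins 54 mm behind the grasp point. The pads swing forward as they close: fully open they stand 13 mm farther back than shut.
Start: joints at [-1.271, 0.313, 0.046, 1.304, 0, 1.431], TCP at [0.245, -0.52, 0.212] pointing down, gripper open.
Joint ranges: [-2.76, 2.76], [-0.86, 1.69], [-1.03, 1.26], [-2.2, 2.34], [-1.47, 1.5], [-3.14, 3.14]. Speed limits (rad/s): [2.57, 2.57, 3.14, 3.14, 3.14, 3.14].

## Interface

Orientations are given as a unit quaternion [w, x, y, z].
In Python, from workcell import env, viewer, order, models gives the robot as it stands.
- The arm moves only by the tool drive_tool, never from a script. Its argument "series" is a list that holds one entry, the list of rows, each a list of 6 numbers: the shift along the tool's x, y, z each as a share of 120 mm, from -1 to 1, then the turn, a rotation vector about the tool's x, y, z each as a share of 180 degrees, from -1 to 1. A call has 1 to 20 rows; each row shifts and turns the commanded pose from where the row before left it, along the tool's axes as they then stand; what a row does not reach is not made up. A row lasts 1/8 s, in which the tool goes at most 62.5 mm and 10.7 degrees, less where a joint would pass 70% of its speed; a pose out of reach is approached as far as the arm can. A call with a number of a shift or a turn outside -1 to 1 is refused whole. A call with a gripper value outside its range is refused whole. "jaw" is the opening, from -1 (shut) to 1 (fully open), set as the call begins (left out, the last holds). The fingers move at their own pace and stop on an object; "grip_force" is the grip in N (left out, the last holds). Time passes only in rows, so rows that do not move let the fingers close. It gives the time, the measured TCP pose, the force, the opening and the grip force at its end, in the units of the state.
- env.get_state(): the state, without advancing time (a new reading comes with each control period).
- viewer.read_camera(name): name is "scene" or "top" or "wrist"; returns the picture (384x512x3 uint8, red, green, blue); there is no depth.
- viewer.camera_info(name): a dict with "intrinsics" (3x3 intrinsics, pixels), "R" (3x3) and "t" (3): a world point X has camera coordinates R X + t; the wrist camera has in their place "T_tool_cam" (4x4, takes a point from camera to tool coordinates, whose origin is the TCP and whose axes are the flange's). Camera axes: x right, y down, z forward; pixel columns grow to the right and rows downward; lengths in m; the calibration is good to about 2 mm. A picture is of the moment at which its call begins: read the wrist's pose just before it. camera_info takes no time and is no camera call.
- order.hand_in(): hands the job in; it is judged then, once.
Trained networks look in the newest picture that a camera, given by its name, has taken for a name from the list of things; names that differ only in an ending like _2 or _b are one class to them, and where a whole thing is asked for, a point or a joint stands for the part that bears it (a point fixed in the world has none). Each returns a list of dicts, best first, with "score" (0 to 1); they miss things now and then, are a little off and sometimes report something else, mostly with a low value. They report only what shows in the picture. A call takes as long as a camera call.
- models.silhouettes(label, camera): "region" (384x512 bool, what is visible of it) and "location" ([column, row] in pixels, amid what is visible of it).
The state is a dict: "clock": time; "joint_pos": joint angles; "qvel": joint speeds; "tau": joint torques, N m; "tcp_pos": TCP position; "orientation": TCP orientation; "wrist_force": force on the tool from outside, world axes, zero at the start; "ft_torque": the same for the moment, N m; "finger_gap": finger opening in m; "grip_force": force on a finger pad.
Only numpy, scipy, OpenCV 4.12 (cv2) and the standard library are available. Lean on these libraries where they do the work, as an engineer would, in place of code of your own. Each camera call takes 0.05 s, during which the arm holds its last target. There are 200 camera calls.

## Task

Take the black bar scanner out of its cradle and aim it at the barcode label on the tilted aluminium control unit: point it squarely at the middle of the label with its window about 80 mm away, and hold it still there for at least one second. Then set the scanner gently back in its cradle the way it lay, nose in the same direction, and let go. Do not touch the control unit or its holder, and leave the other things on the bench where they are.

Things in the scene. Friction and masses are not known exactly. Their poses are not given: they have to be found in the camera images.
- scanner: loose black bar-shaped barcode scanner, 160 mm long, 0.25 kg. Axes: x towards its nose, y across, z up as it lies in the cradle. Origin under its balance point. Body x = -75 to +35 mm, 36 mm wide, z 3 to 37 mm; wider head x = +35 to +85 mm, 60 mm wide, z 0 to 40 mm, glass window on its end face. The beam leaves the window along +x
- scanner_grip (a point): balance point of the scanner, in the middle of its 36 mm wide body (body frame 0, 0, 20 mm); the place to grip it from above. Axes as the scanner's
- scanner_window (a point): middle of the window in the end face of the scanner's head (body frame 85, 0, 20 mm)
- scanner_focus (a point): point on the beam 80 mm in front of the window (body frame 165, 0, 20 mm); it should lie on the middle of the label
- cradle: fixed grey cradle, base 160 x 92 x 8 mm, origin centre of its underside, x towards the scanner's nose, z up. Saddle at x = 50 to 64 mm under the head (top 30 mm high, cheeks to 42 mm, 72 mm apart), another at x = -64 to -50 mm under the body (top 33 mm, cheeks to 45 mm, 48 mm apart); open between. At home the scanner's origin is 30 mm above the cradle's, axes alike
- holder: fixed holder: timber base 150 (x) x 156 (y) x 18 mm with steel cheeks up to 58 mm high at both sides, origin at the centre of its underside, z up; carries the control unit on a stiff hinge along y, 35 mm above the origin. The unit faces the holder's +x side and leans back, its face 30 to 37 degrees from upright
- unit: aluminium engine control unit, 130 mm wide (y), 124 mm high (z), 28 mm thick, with a black connector on its top edge (up to z = 140 mm). Origin on the hinge at its lower edge; x is the outward normal of its front face (face at x = 12 mm), pointing obliquely upward; z runs up along the face
- label (a point): middle of the white barcode label (76 x 50 mm) on the front face of the control unit; axes as the unit's: x straight out of the label, y along its width, z up the face
- distributor_cap: bystander: loose black distributor cap, 72 mm in diameter, 72 mm high, origin at the centre of its underside
- oil_can: bystander: loose upright can, 60 mm in diameter, 110 mm high, origin at the centre of its underside
- wrench: bystander: loose steel wrench lying flat, 190 mm long along x, origin under its middle

How it is judged:
On the way:
1. the scanner points squarely at the middle of the label, window about 80 mm from it, and is held still for one second (distance between scanner_focus and label below 0.025 m and angle between the x axis of scanner and the x axis of unit, either way round below 0.17 rad and x of scanner_window in the frame of label above 0.05 m and linear speed of scanner below 0.02 m/s and angular speed of scanner below 0.15 rad/s), for 1 s.
At the end, for the whole second after the job is handed in: the scanner lies at rest in both saddles of its cradle, right side up, nose in its original direction, within 15 mm (horizontally), 4 mm (height) of home, turned less than 0.12 rad and tilted less than 0.1 rad; the control unit (within 10 mm) and the bystanders (within 20 mm) are where they were (horizontal distance between scanner and cradle below 0.015 m and z of scanner in the frame of cradle between 0.026 and 0.034 m and x of scanner_window in the frame of cradle above 0.06 m and angle between the x axis of scanner and the x axis of cradle, either way round below 0.12 rad and angle between scanner's own z axis and vertical below 0.1 rad and linear speed of scanner below 0.01 m/s and distance of each of distributor_cap, oil_can, wrench from where it was at the start of the episode below 0.02 m and distance of label from where it was at the start of the episode below 0.01 m); the robot touches nothing.
It fails at once if the control unit or its holder is touched (over 2 N) (contact force between holder and anything else above 2 N).
It fails at once if a bystander is moved more than 20 mm (distance of any of distributor_cap, oil_can, wrench from where it was at the start of the episode above 0.02 m).
It fails at once if the scanner is dropped or slammed into its cradle (faster than 0.4 m/s within 25 mm above its seat) (horizontal distance between scanner and cradle below 0.05 m and z of scanner in the frame of cradle below 0.055 m and linear speed of scanner above 0.4 m/s).
It also fails if it takes over 54 s, if anything falls off the work surface, if the arm or the gripper's body presses on something with over 40 N, if the wrist force passes 120 N, or if a joint passes its speed limit or range.

## Working session

There is one attempt and no reset: what is moved stays moved. The work goes in short steps, Python scripts to look and compute and a tool call to move; the robot and the scene stay as the last step left them, time stands still between calls to the robot, and variables do not carry over. Pictures are saved under pics/ and viewed, at most 10 in all, crops included, and the job is handed in when it is done.

Besides the shell and the picture viewer there is one more tool, called after "Call:" by a JSON object that holds its "method" and its "body". drive_tool: Moves the arm, as the interface text tells. Its arguments: {"type":"object","properties":{"series":{"type":"array"},"jaw":{"type":"number"},"grip_force":{"type":"number"}},"required":["series"]}

```bash
mkdir -p pics; ls; cat > h.py <<'E'
import numpy as np, cv2
from workcell import env, viewer, order, models
from scipy.spatial.transform import Rotation as Rn
def Rq(q): return Rn.from_quat([q[1],q[2],q[3],q[0]])
def cam(name):
    c=viewer.camera_info(name); K=np.array(c["intrinsics"])
    if name!="wrist": return K,np.array(c["R"]),np.array(c["t"])
    s=env.get_state(); T=np.eye(4); T[:3,:3]=Rq(s["orientation"]).as_matrix(); T[:3,3]=s["tcp_pos"]
    M=np.linalg.inv(T@np.array(c["T_tool_cam"])); return K,M[:3,:3],M[:3,3]
def proj(C,X):
    K,R,t=C; p=(np.atleast_2d(X)@R.T+t)@K.T; return p[:,:2]/p[:,2:]
def plane(C,uv,z):
    K,R,t=C; d=R.T@np.linalg.inv(K)@np.array([uv[0],uv[1],1.]); o=-R.T@t; return o+d*(z-o[2])/d[2]
def tri(obs):
    A=[];b=[]
    for (K,R,t),uv in obs:
        d=R.T@np.linalg.inv(K)@np.array([uv[0],uv[1],1.]);d/=np.linalg.norm(d);P=np.eye(3)-np.outer(d,d);A.append(P);b.append(P@(-R.T@t))
    return np.linalg.lstsq(np.vstack(A),np.hstack(b),rcond=None)[0]
E
python3 - <<'E'
from h import *
ims=[]
s=env.get_state();print(s["clock"],s["tcp_pos"],s["orientation"],s["finger_gap"])
for n in ("scene","top"):
    im=viewer.read_camera(n);cv2.imwrite(f"pics/{n}0.png",im[:,:,::-1])
    C=cam(n);print(n,C[0][0,0],(-C[1].T@C[2]).round(3),C[1].round(2).tolist())
    for l in ("scanner","cradle","unit","label","holder","distributor_cap","oil_can","wrench"):
        for r in models.silhouettes(l,n)[:2]: 
            m=r["region"];(c,wh,a)=cv2.minAreaRect(cv2.findNonZero(m.astype(np.uint8)))
            print(n,l,round(r["score"],2),np.round(r["location"],1),"rect",np.round(c,1),np.round(wh,1),round(a,1), "tbl",plane(C,r["location"],.04).round(3))
E
```

```text
pics
0.0 [ 0.24463549 -0.51974315  0.21070593] [-9.16984387e-04  9.75918672e-01  2.18132754e-01 -8.33282905e-05] 0.08540601853562982
scene 349.99914107327425 [ 1.163 -0.044  0.622] [[0.08, 1.0, 0.0], [0.67, -0.05, -0.74], [-0.74, 0.06, -0.67]]
scene scanner 0.59 [153.5 205.1] rect [156.8 209.7] [28.8 65.3] 20.6 tbl [ 0.552 -0.227  0.04 ]
scene cradle 0.73 [164.1 233. ] rect [158.1 222.9] [40.5 67.1] 19.1 tbl [ 0.642 -0.193  0.04 ]
scene unit 0.81 [331.6 177.9] rect [328.4 176.7] [59.6 54.5] 81.1 tbl [0.486 0.22  0.04 ]
scene label 0.93 [328.7 174.9] rect [328.5 176.3] [61.8 55.7] 81.9 tbl [0.474 0.215 0.04 ]
scene holder 0.75 [127.6 284.2] rect [127.3 282.9] [15.9 96.5] 81.4 tbl [ 0.767 -0.249  0.04 ]
scene holder 0.64 [328.5 200.9] rect [328.4 194.1] [94.5 76.7] 72.8 tbl [0.57  0.191 0.04 ]
scene distributor_cap 0.88 [262.6 265.4] rect [262. 263.] [42. 34.] 90.0 tbl [0.745 0.013 0.04 ]
scene oil_can 0.88 [248.  173.3] rect [242.  171.5] [47. 24.] 90.0 tbl [0.451 0.005 0.04 ]
scene wrench 0.83 [130.8 283.9] rect [127.7 282.8] [15.1 95.4] 82.0 tbl [ 0.767 -0.243  0.04 ]
top 466.147186
[... 219 characters left out ...]
t [348. 183.] [42.4 69.6] 11.0 tbl [ 0.586 -0.197  0.04 ]
top unit 0.61 [157.8 195. ] rect [158.3 199. ] [43.4 72.9] 75.5 tbl [0.548 0.207 0.04 ]
top label 0.93 [156.4 199.8] rect [158.3 199.2] [43.5 73.1] 74.8 tbl [0.537 0.209 0.04 ]
top label 0.37 [338.9 176.8] rect [347.7 182.9] [41.6 69.8] 11.1 tbl [ 0.591 -0.191  0.04 ]
top holder 0.62 [162.8 181.3] rect [158.6 183.8] [72.8 80.4] 76.5 tbl [0.578 0.196 0.04 ]
top distributor_cap 0.81 [248.2 118.2] rect [246.  115.5] [35. 32.] 90.0 tbl [0.719 0.009 0.04 ]
top oil_can 0.81 [257.2 234.3] rect [255.5 235.5] [28.3 29.7] 45.0 tbl [ 0.463 -0.013  0.04 ]
top wrench 0.88 [365.6 112.9] rect [365.9 113.4] [17.9 81.2] 85.6 tbl [ 0.733 -0.25   0.04 ]
```

View pics/top0.png

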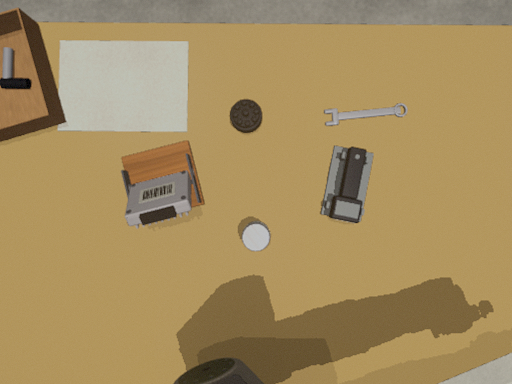

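View pics/scene0.png

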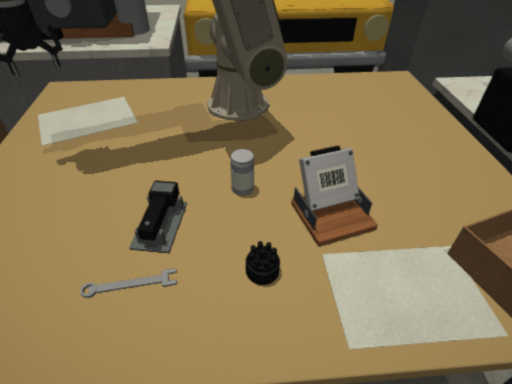

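The top view shows the scanner at about (349,184) with its nose towards the bottom of the picture (the robot). The unit is at (158,199), its face towards +x and its label near (157,193). The oil can (256,237) stands between them, with the cap at (246,116) and the wrench at (366,113). The scene view agrees: scanner head at (163,187), label at (332,178). Next I'll zoom in on both.

```bash
python3 - <<'E'
import cv2,numpy as np
a=cv2.imread("pics/scene0.png");b=cv2.imread("pics/top0.png")
def z(i,c0,r0): return cv2.resize(i[r0:r0+75,c0:c0+100],(400,300),interpolation=cv2.INTER_CUBIC)
cv2.imwrite("pics/z1.png",np.vstack([np.hstack([z(a,280,140),z(b,108,150)]),np.hstack([z(a,110,175),z(b,300,148)])]))
E
```

```text
(no output)
```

View pics/z1.png

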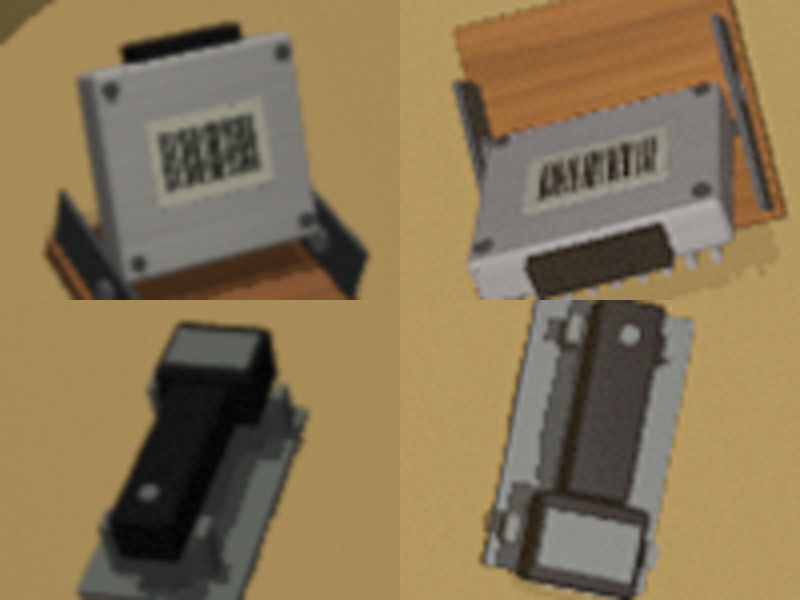

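The upper crops show the whole label and face in both views. The lower crops show the scanner head's top face and the body's rear end. I'll fit poses from these corners.

```bash
cat > fit.py <<'E'
from h import *
from scipy.optimize import least_squares
S,T=cam("scene"),cam("top")
def px(l,ox,oy,c0,r0): return (np.array(l,float)-[ox,oy])/4+[c0-.4,r0-.4]
ls=px([(148,125),(267,97),(272,184),(157,208),(93,76),(290,35),(311,235),(121,278)],0,0,280,140)
lt=px([(524,213),(668,178),(665,127),(530,157),(475,258),(731,204),(718,84),(498,143)],400,0,108,150)
def R(y,t): return Rn.from_euler("zy",[y,-t]).as_matrix()
def upts(p,ys):
    x,y,z,yaw,t,lz=p; 
    L=[(12,-38,lz+25),(12,38,lz+25),(12,38,lz-25),(12,-38,lz-25),(12,-65,124),(12,65,124),(12,65,0),(12,-65,0)]
    return np.array(L)*np.array([1,ys,1])/1000@R(yaw,t).T+[x,y,z]
f=lambda p:np.r_[(proj(S,upts(p,1))-ls).ravel(),(proj(T,upts(p,-1))-lt).ravel()]
r=least_squares(f,[.57,.2,.035,.2,.58,62],x_scale=[.1,.1,.1,1,1,50],loss="soft_l1")
print("unit",r.x.round(4),"res",f(r.x).round(1))
x,y,z,yaw,t,lz=r.x; lab=R(yaw,t)@[.012,0,lz/1000]+r.x[:3]; n=R(yaw,t)[:,0]
print("label",lab.round(4),"n",n.round(3),"tilt deg",np.degrees(t))
B=lambda L:np.array(L)/1000
ss=px([(181,323),(270,332),(262,381),(160,373),(112,522),(183,530)],0,300,110,175)
st=px([(640,592),(522,572),(536,492),(648,512),(666,310)],400,300,300,148)
Ls=B([(85,30,40),(85,-30,40),(35,-30,40),(35,30,40),(-75,18,37),(-75,-18,37)]);Lt=B([(85,30,40),(85,-30,40),(35,-30,40),(35,30,40),(-75,18,37)])
P=lambda p,L:L@R(p[3],0).T+p[:3]
g=lambda p:np.r_[(proj(S,P(p,Ls))-ss).ravel(),(proj(T,P(p,Lt))-st).ravel()]
q=least_squares(g,[.57,-.2,.03,3.0],loss="soft_l1"); print("scanner",q.x.round(4),"res",g(q.x).round(1))
s=env.get_state()
print(Rq(s["orientation"]).as_matrix().round(3).tolist())
E
python3 fit.py
```

```text
unit [5.76500e-01 1.92600e-01 3.69000e-02 2.75000e-01 5.56000e-01 6.24463e+01] res [ 1.5 -1.8 -0.   2.7 -1.4  1.8 -0.7 -1.1  4.6 -4.8  4.1  2.  -1.9  3.2
 -1.8 -1.5 -1.4 -0.6 -2.5 -0.2  2.3  0.4  2.6  1.1 -6.1  0.9 -8.5 -0.3
  3.5 -0.1  3.1 -1.2]
label [0.5533 0.1959 0.0961] n [0.817 0.272 0.508] tilt deg 31.85371618353706
scanner [ 0.5795 -0.2125  0.0252  2.9656] res [-0.2 -0.2  1.6 -0.8 -1.8  0.8 -1.3  1.1  0.2  0.2 -1.  -0.6 -2.1  2.6
 -0.2  2.4  0.4 -0.5  0.  -0.4 -1.3 -1.1]
[[0.905, 0.426, 0.0], [0.426, -0.905, -0.0], [-0.0, 0.0, -1.0]]
```

```bash
sed -i 's/"zy"/"ZY"/' fit.py; python3 fit.py
```

```text
unit [5.7620e-01 2.0040e-01 3.6200e-02 2.4660e-01 5.6740e-01 6.3731e+01] res [-0.9  0.1 -1.5  0.7 -0.2 -0.4 -0.3  0.4 -0.1 -0.5  1.1 -0.8  1.7  0.
  0.5  1.5  0.  -0.2  0.4 -0.2  2.   0.6  0.9  1.6 -2.9  1.2 -2.6 -0.9
  1.2 -0.  -1.4 -0.9]
label [0.5528 0.1945 0.0964] n [0.818 0.206 0.537] tilt deg 32.51028492764023
scanner [ 0.5795 -0.2125  0.0252  2.9656] res [-0.2 -0.2  1.6 -0.8 -1.8  0.8 -1.3  1.1  0.2  0.2 -1.  -0.6 -2.1  2.6
 -0.2  2.4  0.4 -0.5  0.  -0.4 -1.3 -1.1]
[[0.905, 0.426, 0.0], [0.426, -0.905, -0.0], [-0.0, 0.0, -1.0]]
```

Call:
{"method": "drive_tool", "body": {"series": [[[0.36, -0.113, -0.033, 0, 0, 0], [0.36, -0.113, -0.033, 0, 0, 0], [0.36, -0.113, -0.033, 0, 0, 0], [0.36, -0.113, -0.033, 0, 0, 0], [0.36, -0.113, -0.033, 0, 0, 0], [0.36, -0.113, -0.033, 0, 0, 0], [0.36, -0.113, -0.033, 0, 0, 0], [0.36, -0.113, -0.033, 0, 0, 0], [0.36, -0.113, -0.033, 0, 0, 0], [0.36, -0.113, -0.033, 0, 0, 0], [0, 0, 0, 0, 0, -0.0574], [0, 0, 0, 0, 0, -0.0574], [0, 0, 0, 0, 0, -0.0574], [0, 0, 0, 0, 0, -0.0574], [0, 0, 0, 0, 0, -0.0574], [0, 0, 0, 0, 0, -0.0574], [0, 0, 0, 0, 0, -0.0574], [0, 0, 0, 0, 0, -0.0574], [0, 0, 0, 0, 0, -0.0574], [0, 0, 0, 0, 0, -0.0574]]], "jaw": 1}}

```text
clock: 3.4
tcp_pos: [0.5779, -0.2137, 0.2512]
orientation: [-0.0, 0.432, 0.902, -0.0]
wrist_force: [0.9, -0.3, 0.1]
finger_gap: 0.0854
grip_force: 0.0
```

Call:
{"method": "drive_tool", "body": {"series": [[[0, 0, 0, 0, 0, -0.0574], [0, 0, 0, 0, 0, -0.0574], [0, 0, 0, 0, 0, -0.0574], [0, 0, 0, 0, 0, -0.0574], [0, 0, 0, 0, 0, 0], [0, 0, 0, 0, 0, 0]]]}}

```text
clock: 4.15
tcp_pos: [0.578, -0.2137, 0.2512]
orientation: [-0.0, 0.09, 0.996, -0.0]
wrist_force: [1.2, 0.5, 0.3]
finger_gap: 0.085
grip_force: 0.0
```

```bash
python3 - <<'E'
from h import *
s=env.get_state();print(s["clock"],s["tcp_pos"],s["joint_pos"],Rq(s["orientation"]).as_matrix().round(3).tolist())
C=cam("wrist");im=viewer.read_camera("wrist");cv2.imwrite("pics/w1.png",im[:,:,::-1])
np.savez("w1.npz",K=C[0],R=C[1],t=C[2]);print(np.array(viewer.camera_info("wrist")["T_tool_cam"]).round(3))
for l in("scanner","cradle"):
  for r in models.silhouettes(l,"wrist")[:2]:
    c,wh,a=cv2.minAreaRect(cv2.findNonZero(r["region"].astype(np.uint8)));print(l,r["score"],r["location"],c,wh,a)
E
```

```text
4.15 [ 0.57795014 -0.21373959  0.25117093] [-4.84361242e-01  3.91263532e-01  2.54026803e-01  1.43354510e+00
 -1.09838943e-04 -3.04164595e-01] [[-0.984, 0.179, -0.0], [0.179, 0.984, -0.0], [0.0, -0.0, -1.0]]
[[ 0.002 -0.956 -0.293  0.075]
 [ 1.     0.002  0.001  0.001]
 [-0.001 -0.293  0.956 -0.162]
 [ 0.     0.     0.     1.   ]]
scanner 0.9 [255.9, 146.6] (258.5, 162.5) (119.0, 47.0) 90.0
cradle 0.58 [245.5, 168.5] (258.0, 159.0) (102.0, 62.0) 90.0
cradle 0.53 [257.8, 148.8] (258.5, 163.5) (119.0, 47.0) 90.0
```

View pics/w1.png

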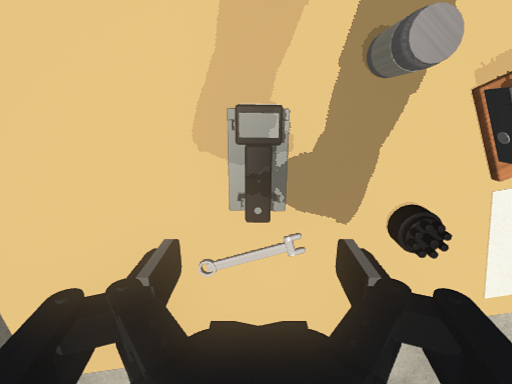

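The wrist view shows the scanner upright in the picture: head front edge at row 104 (columns 236–282), body rear edge at row 221 (columns 245–270). The wrench (250,255), cap (418,230) and can (420,40) are all clear of it.

```bash
cat >> fit.py <<'E'
w=np.load("w1.npz");W=(w["K"],w["R"],w["t"])
sw=np.array([(236,104.5),(282,104.5),(245.5,221),(270,221)]);Lw=B([(85,30,40),(85,-30,40),(-75,18,37),(-75,-18,37)])
h=lambda p:np.r_[g(p),2*(proj(W,P(p,Lw))-sw).ravel()]
q=least_squares(h,q.x,loss="soft_l1",x_scale=[.1,.1,.1,1]);print("joint",q.x.round(4),h(q.x).round(1))
h2=lambda p:(proj(W,P([*p[:2],.03,p[2]],Lw))-sw).ravel()
q2=least_squares(h2,[.58,-.21,2.96]);print("wrist z30",q2.x.round(4),h2(q2.x).round(1))
h3=lambda p:(proj(W,P(p,Lw))-sw).ravel()
q2=least_squares(h3,[.58,-.21,.03,2.96]);print("wrist zfree",q2.x.round(4),h3(q2.x).round(1))
E
python3 fit.py
```

```text
unit [5.7620e-01 2.0040e-01 3.6200e-02 2.4660e-01 5.6740e-01 6.3731e+01] res [-0.9  0.1 -1.5  0.7 -0.2 -0.4 -0.3  0.4 -0.1 -0.5  1.1 -0.8  1.7  0.
  0.5  1.5  0.  -0.2  0.4 -0.2  2.   0.6  0.9  1.6 -2.9  1.2 -2.6 -0.9
  1.2 -0.  -1.4 -0.9]
label [0.5528 0.1945 0.0964] n [0.818 0.206 0.537] tilt deg 32.51028492764023
scanner [ 0.5795 -0.2125  0.0252  2.9656] res [-0.2 -0.2  1.6 -0.8 -1.8  0.8 -1.3  1.1  0.2  0.2 -1.  -0.6 -2.1  2.6
 -0.2  2.4  0.4 -0.5  0.  -0.4 -1.3 -1.1]
[[-0.984, 0.178, -0.0], [0.178, 0.984, -0.0], [0.0, -0.0, -1.0]]
joint [ 0.5798 -0.213   0.0231  2.9578] [ 0.   0.6  1.7  0.  -1.8  1.6 -1.2  1.8 -0.1  0.9 -1.3  0.2 -2.4  2.5
 -0.4  2.1  0.4 -0.8 -0.1 -0.5 -1.1 -1.  -3.  -1.3  1.  -0.7 -0.4  0.5
  0.7  0.8]
wrist z30 [ 0.5791 -0.2126  2.9543] [-1.5 -1.5  1.5 -1.1 -0.5  1.7  0.5  1.9]
wrist zfree [ 0.5806 -0.2129  0.0196  2.9543] [-0.8 -0.1  0.7  0.4 -0.1 -0.3  0.2 -0.1]
```

Call:
{"method": "drive_tool", "body": {"series": [[[-0.01, 0.01, 0.3, 0, 0, 0], [0, 0, 0.3, 0, 0, 0], [0, 0, 0.3, 0, 0, 0], [0, 0, 0.3, 0, 0, 0], [0, 0, 0.2, 0, 0, 0], [0, 0, 0.15, 0, 0, 0], [0, 0, 0.1, 0, 0, 0], [0, 0, 0.1, 0, 0, 0], [0, 0, 0, 0, 0, 0], [0, 0, 0, 0, 0, 0]]]}}

```text
clock: 5.55
tcp_pos: [0.5798, -0.213, 0.0418]
orientation: [0.0, 0.089, 0.996, -0.0]
wrist_force: [-0.4, 0.1, -0.2]
finger_gap: 0.0855
grip_force: 0.0
```

Call:
{"method": "drive_tool", "body": {"series": [[[0, 0, 0, 0, 0, 0], [0, 0, 0, 0, 0, 0], [0, 0, 0, 0, 0, 0], [0, 0, 0, 0, 0, 0], [0, 0, 0, 0, 0, 0], [0, 0, 0, 0, 0, 0], [0, 0, 0, 0, 0, 0], [0, 0, 0, 0, 0, 0]]], "jaw": -1, "grip_force": 60}}

```text
clock: 6.55
tcp_pos: [0.5798, -0.2131, 0.0421]
orientation: [0.001, 0.089, 0.996, -0.0]
wrist_force: [-0.8, -0.4, 6.0]
finger_gap: 0.0335
grip_force: 60.0
```

Call:
{"method": "drive_tool", "body": {"series": [[[0, 0, -0.04, 0, 0, 0], [0, 0, -0.08, 0, 0, 0], [0, 0, -0.12, 0, 0, 0], [0, 0, -0.2, 0, 0, 0], [0, 0, -0.3, 0, 0, 0], [0, 0, -0.3, 0, 0, 0], [0, 0, -0.3, 0, 0, 0], [0, 0, -0.2, 0, 0, 0], [0, 0, -0.1, 0, 0, 0], [0, 0, 0, 0, 0, 0], [0, 0, 0, 0, 0, 0]]]}}

```text
clock: 7.92
tcp_pos: [0.5788, -0.2124, 0.2367]
orientation: [-0.001, 0.088, 0.996, 0.0]
wrist_force: [-0.1, -0.2, -3.2]
finger_gap: 0.0336
grip_force: 60.0
```

```bash
cat > plan.py <<'E'
from h import *
s=env.get_state();R0=Rq(s["orientation"]);p0=np.array(s["tcp_pos"]);print(s["clock"],p0,s["finger_gap"],s["wrist_force"])
lab=np.array([.5528,.1945,.0964]);n=np.array([.818,.206,.537]);n/=np.linalg.norm(n)
x=-n;y=np.cross([0,0,1],x);y/=np.linalg.norm(y);z=np.cross(x,y)
Rt=Rn.from_matrix(np.c_[x,-y,-z])
pt=lab+.165*n+Rt.apply([0,0,.008])   # TCP 8 mm ahead of the scanner grip point
d=R0.inv().apply(pt-p0)/.12; w=(R0.inv()*Rt).as_rotvec()/np.pi
print("target",pt.round(4),"shift now-frame",d.round(3),"turn",w.round(4),"shift in target frame",(Rt.inv().apply(pt-p0)/.12).round(3))
E
python3 plan.py; python3 - <<'E'
from h import *
im=viewer.read_camera("wrist");im2=viewer.read_camera("scene")
cv2.imwrite("pics/lift.png",cv2.resize(np.hstack([im[60:330,130:390],im2[60:330,60:320]]),(780,405))[:,:,::-1])
E
```

```text
7.925 [ 0.57881771 -0.21243958  0.2367043 ] 0.033577978350669446 [-0.05676532 -0.19989294 -3.19308024]
target [0.6919 0.2295 0.1783] shift now-frame [-0.28   3.791  0.489] turn [-0.0379 -0.1783 -0.1314] shift in target frame [-1.268  3.341  1.385]
```

View pics/lift.png

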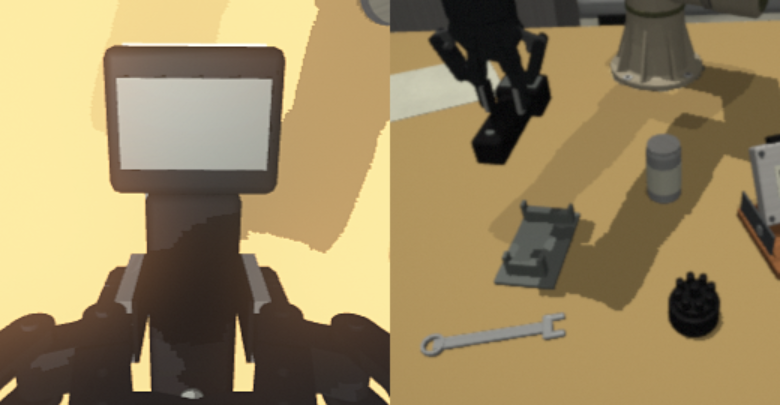

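The wrist view shows the scanner held straight between the pads. The scene view shows the cradle empty and nothing else disturbed.

Call:
{"method": "drive_tool", "body": {"series": [[[-0.01, 0.1, 0, 0, 0, 0], [-0.02, 0.2, 0, 0, 0, 0], [-0.03, 0.35, 0, 0, 0, 0], [-0.03, 0.35, 0, 0, 0, 0], [-0.03, 0.35, 0, 0, 0, 0], [-0.03, 0.35, 0, 0, 0, 0], [-0.03, 0.35, 0, 0, 0, 0], [-0.03, 0.35, 0, 0, 0, 0], [-0.02, 0.35, 0, 0, 0, 0], [-0.02, 0.35, 0, 0, 0, 0], [-0.02, 0.35, 0, 0, 0, 0], [-0.01, 0.25, 0, 0, 0, 0], [0, 0.1, 0, 0, 0, 0], [0, 0, 0, -0.0063, -0.0297, -0.0219], [0, 0, 0, -0.0063, -0.0297, -0.0219], [0, 0, 0, -0.0063, -0.0297, -0.0219], [0, 0, 0, -0.0063, -0.0297, -0.0219], [0, 0, 0, -0.0063, -0.0297, -0.0219], [0, 0, 0, -0.0063, -0.0297, -0.0219], [0, 0, 0, 0, 0, 0]]]}}

```text
clock: 10.52
tcp_pos: [0.6881, 0.2285, 0.2341]
orientation: [0.275, -0.118, 0.954, 0.033]
wrist_force: [0.2, 0.3, -3.2]
finger_gap: 0.0336
grip_force: 60.2
```

```bash
python3 plan.py
```

```text
10.525 [0.68811982 0.22852253 0.23409082] 0.03362009884051282 [ 0.17440041  0.25280911 -3.17655244]
target [0.6919 0.2295 0.1783] shift now-frame [0.219 0.001 0.412] turn [-0.0007 -0.0021 -0.0003] shift in target frame [0.222 0.    0.41 ]
```

Call:
{"method": "drive_tool", "body": {"series": [[[0.03, 0, 0.06, 0, -0.002, 0], [0.05, 0, 0.1, 0, 0, 0], [0.06, 0, 0.1, 0, 0, 0], [0.05, 0, 0.09, 0, 0, 0], [0.03, 0, 0.06, 0, 0, 0], [0, 0, 0, 0, 0, 0], [0, 0, 0, 0, 0, 0]]]}}

```text
clock: 11.4
tcp_pos: [0.6977, 0.2313, 0.1829]
orientation: [0.282, -0.118, 0.952, 0.034]
wrist_force: [-0.0, -0.6, -2.2]
finger_gap: 0.0335
grip_force: 60.2
```

```bash
python3 plan.py; python3 - <<'E'
from h import *
out=[]
s=env.get_state();R=Rq(s["orientation"]);f=np.array(s["tcp_pos"])+R.apply([.165,0,-.008]);print("focus",f)
X=np.array([f,[.5528,.1945,.0964]])
for n,(r,c,h,w) in {"wrist":(0,100,230,312),"scene":(110,250,120,160)}.items():
    C=cam(n);im=viewer.read_camera(n).copy()
    print(n,proj(C,X).round(1).tolist())
    out.append(cv2.resize(im[r:r+h,c:c+w],(400,295),interpolation=cv2.INTER_CUBIC)[:,:,::-1])
    np.savez("a_%s.npz"%n,K=C[0],R=C[1],t=C[2])
cv2.imwrite("pics/aim.png",np.hstack(out))
E
```

```text
11.4 [0.69765316 0.23131021 0.18291356] 0.0335212930900666 [-0.02978964 -0.5904539  -2.16175227]
target [0.6919 0.2295 0.1783] shift now-frame [ 0.063 -0.003  0.005] turn [-0.0005  0.0027  0.0003] shift in target frame [ 0.063 -0.003  0.006]
focus [0.55922312 0.19629055 0.09984885]
wrist [[256.3, -96.6], [255.9, -119.3]]
scene [[333.5, 178.8], [331.8, 178.2]]
```

View pics/aim.png

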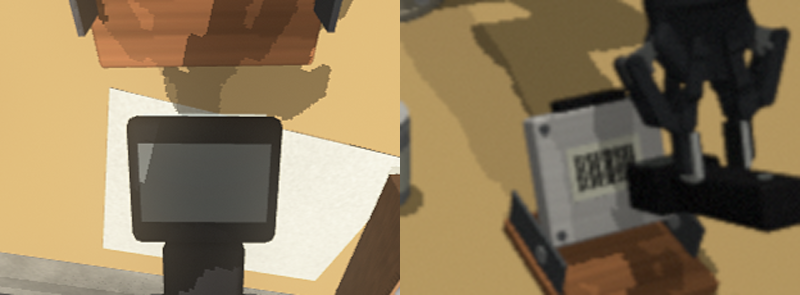

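The wrist view shows the holder's front edge level and nearly centred (crop columns 105–317), so the yaw is right. The scene view shows the scanner facing the label. I'll close the remaining 7 mm and hold.

Call:
{"method": "drive_tool", "body": {"series": [[[0.03, 0, 0, 0, 0.001, 0], [0.03, 0, 0, 0, 0.001, 0], [0, 0, 0, 0, 0, 0], [0, 0, 0, 0, 0, 0], [0, 0, 0, 0, 0, 0], [0, 0, 0, 0, 0, 0], [0, 0, 0, 0, 0, 0], [0, 0, 0, 0, 0, 0], [0, 0, 0, 0, 0, 0], [0, 0, 0, 0, 0, 0], [0, 0, 0, 0, 0, 0], [0, 0, 0, 0, 0, 0], [0, 0, 0, 0, 0, 0], [0, 0, 0, 0, 0, 0], [0, 0, 0, 0, 0, 0]]]}}

```text
clock: 13.38
tcp_pos: [0.6914, 0.2297, 0.1784]
orientation: [0.278, -0.118, 0.953, 0.034]
wrist_force: [-0.6, -0.3, -2.2]
finger_gap: 0.0336
grip_force: 60.2
```

```bash
python3 plan.py; python3 - <<'E'
from h import *
C=cam("top");im=viewer.read_camera("top");s=env.get_state();R=Rq(s["orientation"]);p=np.array(s["tcp_pos"])
print(proj(C,[p+R.apply([a,b,-.028]) for a,b in((.085,.03),(.085,-.03),(.035,.03),(.035,-.03))]).round(1).tolist())
cv2.imwrite("pics/aimtop.png",cv2.resize(im[120:240,100:260],(640,480),interpolation=cv2.INTER_CUBIC)[:,:,::-1])
E
```

```text
13.375 [0.69136171 0.22969796 0.17840771] 0.03356441033045426 [-0.62746147 -0.28021351 -2.22489233]
target [0.6919 0.2295 0.1783] shift now-frame [-0.003 -0.002  0.003] turn [-0.0005  0.0004  0.0003] shift in target frame [-0.003 -0.002  0.003]
[[129.2, 167.1], [159.0, 159.8], [120.2, 144.5], [150.9, 137.0]]
```

View pics/aimtop.png

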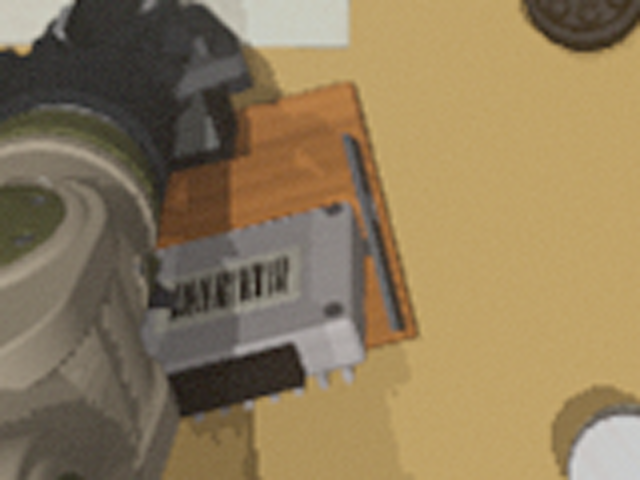

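The top view shows the arm covering the scanner, with the unit, label (about crop (235,285)), cap and can unmoved. The aim has been held for over 1.5 s, so I'll take the scanner back.

Call:
{"method": "drive_tool", "body": {"series": [[[-0.03, 0, -0.04, 0, 0, 0], [-0.06, 0, -0.1, 0, 0, 0], [-0.07, 0, -0.12, 0, 0, 0], [-0.06, 0, -0.1, 0, 0, 0], [-0.03, 0, -0.07, 0, 0, 0], [0, 0, 0, 0.0063, 0.0297, 0.0219], [0, 0, 0, 0.0063, 0.0297, 0.0219], [0, 0, 0, 0.0063, 0.0297, 0.0219], [0, 0, 0, 0.0063, 0.0297, 0.0219], [0, 0, 0, 0.0063, 0.0297, 0.0219], [0, 0, 0, 0.0063, 0.0297, 0.0219], [0, 0, 0, 0, 0, 0]]]}}

```text
clock: 14.92
tcp_pos: [0.6908, 0.229, 0.2346]
orientation: [-0.001, 0.089, 0.996, -0.001]
wrist_force: [-0.1, 0.9, -4.1]
finger_gap: 0.0334
grip_force: 60.2
```

Call:
{"method": "drive_tool", "body": {"series": [[[0.01, -0.1, 0, 0, 0, 0], [0.02, -0.2, 0, 0, 0, 0], [0.03, -0.35, 0, 0, 0, 0], [0.03, -0.35, 0, 0, 0, 0], [0.03, -0.35, 0, 0, 0, 0], [0.03, -0.35, 0, 0, 0, 0], [0.03, -0.35, 0, 0, 0, 0], [0.03, -0.35, 0, 0, 0, 0], [0.02, -0.35, 0, 0, 0, 0], [0.02, -0.35, 0, 0, 0, 0], [0.02, -0.35, 0, 0, 0, 0], [0.01, -0.25, 0, 0, 0, 0], [0, -0.1, 0, 0, 0, 0], [0, 0, 0, 0, 0, 0], [0, 0, 0, 0, 0, 0]]]}}

```text
clock: 16.8
tcp_pos: [0.5754, -0.2125, 0.2386]
orientation: [0.001, 0.088, 0.996, -0.0]
wrist_force: [-0.7, 0.6, -2.1]
finger_gap: 0.0335
grip_force: 60.3
```

```bash
cat > home.py <<'E'
from h import *
s=env.get_state();R0=Rq(s["orientation"]);p0=np.array(s["tcp_pos"]);Rt=Rq([.0005,.0888,.996,0]);pt=np.array([.5798,-.2131,.0421])
print(s["clock"],p0.round(4),"shift",(R0.inv().apply(pt-p0)/.12).round(3),"turn",((R0.inv()*Rt).as_rotvec()/np.pi).round(4),s["wrist_force"].round(1) if hasattr(s["wrist_force"],"round") else s["wrist_force"])
E
python3 home.py
```

```text
16.8 [ 0.5754 -0.2125  0.2386] shift [-0.035  0.002  1.638] turn [-0.      0.      0.0006] [-0.7  0.6 -2.1]
```

Call:
{"method": "drive_tool", "body": {"series": [[[-0.035, 0, 0.15, 0, 0, 0], [0, 0, 0.25, 0, 0, 0], [0, 0, 0.25, 0, 0, 0], [0, 0, 0.25, 0, 0, 0], [0, 0, 0.2, 0, 0, 0], [0, 0, 0.12, 0, 0, 0], [0, 0, 0.08, 0, 0, 0], [0, 0, 0.05, 0, 0, 0], [0, 0, 0, 0, 0, 0], [0, 0, 0, 0, 0, 0]]]}}

```text
clock: 18.05
tcp_pos: [0.5801, -0.2148, 0.0768]
orientation: [0.001, 0.089, 0.996, -0.0]
wrist_force: [0.8, -0.4, -4.1]
finger_gap: 0.0333
grip_force: 60.3
```

```bash
python3 home.py
```

```text
18.05 [ 0.5801 -0.2148  0.0768] shift [0.005 0.014 0.29 ] turn [-0.0002  0.0001  0.0002] [ 0.8 -0.4 -4.1]
```

Call:
{"method": "drive_tool", "body": {"series": [[[0.005, 0.014, 0.06, 0, 0, 0], [0, 0, 0.06, 0, 0, 0], [0, 0, 0.05, 0, 0, 0], [0, 0, 0.04, 0, 0, 0], [0, 0, 0.03, 0, 0, 0], [0, 0, 0.02, 0, 0, 0], [0, 0, 0, 0, 0, 0], [0, 0, 0, 0, 0, 0]]]}}

```text
clock: 19.05
tcp_pos: [0.5795, -0.2128, 0.0451]
orientation: [0.0, 0.088, 0.996, -0.0]
wrist_force: [-0.7, 0.3, -3.1]
finger_gap: 0.0338
grip_force: 60.3
```

```bash
python3 home.py
```

```text
19.05 [ 0.5795 -0.2128  0.0451] shift [-0.003 -0.002  0.025] turn [-0.0001 -0.0002  0.0002] [-0.7  0.3 -3.1]
```

Call:
{"method": "drive_tool", "body": {"series": [[[0, 0, 0.01, 0, 0, 0], [0, 0, 0.01, 0, 0, 0], [0, 0, 0.005, 0, 0, 0], [0, 0, 0, 0, 0, 0], [0, 0, 0, 0, 0, 0], [0, 0, 0, 0, 0, 0]]]}}

```text
clock: 19.8
tcp_pos: [0.5793, -0.2127, 0.0421]
orientation: [0.0, 0.088, 0.996, -0.0]
wrist_force: [-0.9, 0.5, 0.9]
finger_gap: 0.0336
grip_force: 60.7
```

Call:
{"method": "drive_tool", "body": {"series": [[[0, 0, 0, 0, 0, 0], [0, 0, 0, 0, 0, 0], [0, 0, 0, 0, 0, 0], [0, 0, 0, 0, 0, 0], [0, 0, 0, 0, 0, 0], [0, 0, 0, 0, 0, 0], [0, 0, 0, 0, 0, 0], [0, 0, 0, 0, 0, 0]]], "jaw": 1}}

```text
clock: 20.8
tcp_pos: [0.5793, -0.2127, 0.0419]
orientation: [0.0, 0.088, 0.996, -0.0]
wrist_force: [-0.8, -0.1, -0.2]
finger_gap: 0.0853
grip_force: 0.0
```

Call:
{"method": "drive_tool", "body": {"series": [[[0, 0, -0.05, 0, 0, 0], [0, 0, -0.1, 0, 0, 0], [0, 0, -0.2, 0, 0, 0], [0, 0, -0.3, 0, 0, 0], [0, 0, -0.3, 0, 0, 0], [0, 0, -0.3, 0, 0, 0], [0, 0, -0.3, 0, 0, 0], [0, 0, -0.2, 0, 0, 0], [0, 0, 0, 0, 0, 0], [0, 0, 0, 0, 0, 0]]]}}

```text
clock: 22.05
tcp_pos: [0.579, -0.2125, 0.2512]
orientation: [-0.0, 0.088, 0.996, 0.0]
wrist_force: [-0.9, 0.4, -1.1]
finger_gap: 0.0854
grip_force: 0.0
```

```bash
python3 - <<'E'
from h import *
s=env.get_state();print(s["clock"],s["tcp_pos"],s["finger_gap"])
im=viewer.read_camera("wrist");b=viewer.read_camera("scene")
r=models.silhouettes("scanner","wrist")[0];print(r["location"],cv2.minAreaRect(cv2.findNonZero(r["region"].astype(np.uint8))))
cv2.imwrite("pics/end.png",np.vstack([np.hstack([cv2.resize(im,(400,300)),cv2.resize(b,(400,300))]),np.hstack([cv2.resize(im[85:235,160:360],(400,300)),cv2.resize(b[175:250,110:210],(400,300))])])[:,:,::-1])
E
```

```text
22.05 [ 0.57901622 -0.21253444  0.251233  ] 0.08538170353236364
[257.0, 144.0] ((259.0, 162.0), (118.0, 46.0), 90.0)
```

View pics/end.png

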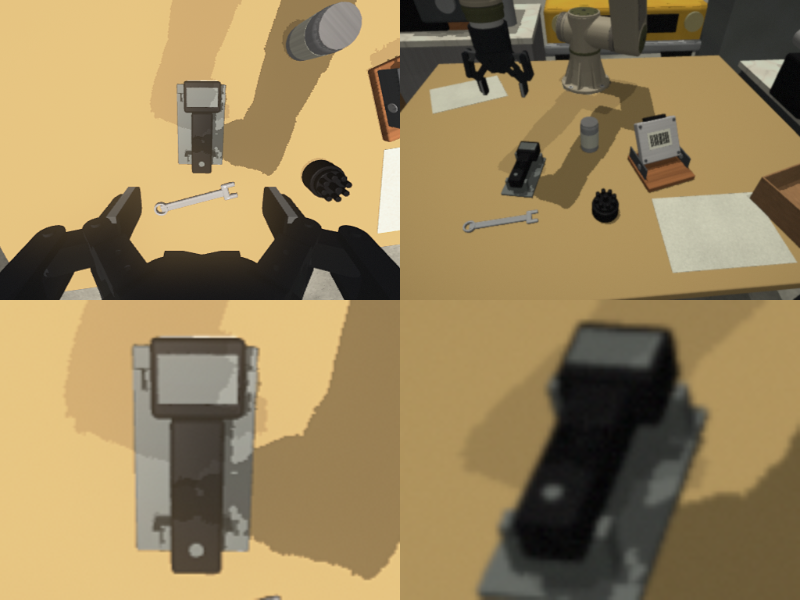

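The scanner is seated between both pairs of cheeks with its nose the original way. Its outline in the wrist view is centred at (259,162), against (258.5,162.5) at the start. Everything else on the bench is where it was.

```bash
python3 -c "
from h import *
print(order.hand_in())"
```

```text
the job is handed in; nothing more can be done
None
```

The scanner was aimed at the label (by my measurements within tolerance), held still for over 1.5 s and set back in its cradle as it lay; the job was handed in at about 22 s, and no verdict came back.

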